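# Clear the desoldering plate

## Task

Slide the black catch tray squarely up against the preheater, centred beneath the plate's open edge, then take the scraper block and scrape all five desoldered parts off the plate over that edge into the tray. Finish with the tray still in place and the scraper standing upright on its heat mat. The plate and the parts are still hot, so keep the gripper itself off the preheater and the parts, and leave the other things on the bench alone.

Things in the scene. Friction and masses are not known exactly. Their poses are not given: they have to be found in the camera images.
- preheater: hot plate fixed to the bench. Origin: centre of its underside. Grey housing 148 (x) x 172 mm (y), 54 mm high, control panel on its -x face, carrying a flat aluminium plate 170 (x) x 200 mm (y), top 70 mm above the bench. Rails 4 mm thick, 8 mm high on the plate's -x, +x and +y edges: 162 mm clear between the side rails, inner face of the +y rail at y = +96 mm. The -y edge has no rail.
- open_edge (a point): middle of the plate's open -y edge, on its top face; axes as the preheater's. Parts slide off the plate here, towards -y. The plate is 8 mm thick and overhangs the housing's -y face by 14 mm.
- tray: black plastic open tray, loose, 0.2 to 0.35 kg, on the bench some way off the plate's open edge. 190 (x) x 110 mm (y), 45 mm tall, walls and floor 4 mm. Origin: centre of its underside. Its +y wall faces the preheater; pushed home, that wall touches the housing's -y face (tray origin at y = -141 mm in the preheater's frame), its rim 17 mm below the plate's overhang.
- mat: grey heat mat fixed flat on the bench, 170 (x) x 80 mm (y), 3 mm thick. Origin: centre of its underside.
- scraper: hand scraper block, loose, 0.14 to 0.25 kg, standing upright lengthwise on the heat mat. Origin: centre of its underside, the scraping face. Straight foot 120 (x) x 24 mm (y), 22 mm tall: rubber lip under an aluminium bar. Above its middle a wooden handle 76 (x) x 16 mm (y), from 22 to 76 mm above the underside, to be gripped across its thickness.
- processor: desoldered processor package, a 28 x 28 mm square, 5 mm thick, green substrate with a smaller metal lid, loose, 10 to 21 g, lying on the plate at any turn, at the start nowhere beyond y = +62 mm in the preheater's frame (so the strip along the +y rail is free). Origin: centre of its underside.
- dip_chip: desoldered black dual-in-line chip lying on its back, 36 mm long (its x) x 14 mm, 6 mm thick, two rows of short legs pointing up, loose, 10 to 21 g, lying on the plate at any turn, at the start nowhere beyond y = +62 mm in the preheater's frame (so the strip along the +y rail is free). Origin: centre of its underside.
- relay: desoldered white relay lying on its side, 20 (its x) x 16 mm, 15 mm tall, loose, 10 to 21 g, lying on the plate at any turn, at the start nowhere beyond y = +62 mm in the preheater's frame (so the strip along the +y rail is free). Origin: centre of its underside.
- heatsink: desoldered finned aluminium heat sink, 24 x 24 mm, 11 mm tall, loose, 10 to 21 g, lying on the plate at any turn, at the start nowhere beyond y = +62 mm in the preheater's frame (so the strip along the +y rail is free). Origin: centre of its underside.
- inductor: desoldered dark grey moulded power inductor, 18 x 18 mm, 9 mm tall, loose, 10 to 21 g, lying on the plate at any turn, at the start nowhere beyond y = +62 mm in the preheater's frame (so the strip along the +y rail is free). Origin: centre of its underside.
- solder_reel: reel of solder lying flat on the bench near the preheater's -x side, 58 mm across, 20 mm high; a bystander, to be left alone. Origin: centre of its underside.
- flux_syringe: clear flux syringe lying on the bench beyond the tray (its +x side), about 150 mm long, 20 mm high; a bystander, to be left alone. Origin: centre of its underside.
- scrap_board: green circuit board lying flat on the bench at the preheater's +x side, 100 x 70 mm, 15 mm high; a bystander, to be left alone. Origin: centre of its underside.
- tweezers: steel tweezers lying beside the heat mat, 140 mm long, 8 mm high; a bystander, to be left alone. Origin: centre of its underside.
- alcohol_bottle: clear bottle with a red cap standing between the heat mat and the back of the bench, 60 mm across, 150 mm tall; a bystander, to be left alone. Origin: centre of its underside.
Things that resemble listed ones, but are neither listed nor needed, are in the scene too. Of the things that look like the scraper, the smallest one is meant.

How it is judged:
On the way, in this order (a step that is already met when the one before it is completed fails the run):
1. the tray stands against the preheater, square and centred beneath the plate's open edge (y of tray in the frame of preheater above -0.152 m and x of tray in the frame of preheater between -0.022 and 0.022 m and angle between the x axis of tray and the x axis of preheater, either way round below 0.1 rad and angle between tray's own z axis and vertical below 0.05 rad and height (world z) of tray below 0.006 m), for 0.2 s.
2. all five parts are in the tray (all of step 1 and x of processor in the frame of tray between -0.093 and 0.093 m and y of processor in the frame of tray between -0.053 and 0.053 m and z of processor in the frame of tray between -0.002 and 0.045 m and x of dip_chip in the frame of tray between -0.093 and 0.093 m and y of dip_chip in the frame of tray between -0.053 and 0.053 m and z of dip_chip in the frame of tray between -0.002 and 0.045 m and x of relay in the frame of tray between -0.093 and 0.093 m and y of relay in the frame of tray between -0.053 and 0.053 m and z of relay in the frame of tray between -0.002 and 0.045 m and x of heatsink in the frame of tray between -0.093 and 0.093 m and y of heatsink in the frame of tray between -0.053 and 0.053 m and z of heatsink in the frame of tray between -0.002 and 0.045 m and x of inductor in the frame of tray between -0.093 and 0.093 m and y of inductor in the frame of tray between -0.053 and 0.053 m and z of inductor in the frame of tray between -0.002 and 0.045 m), for 0.2 s.
At the end, for the whole second after the job is handed in: Tray flat, within 11 mm of the housing's -y face, 22 mm of centred, 0.1 rad of square; five parts inside it below the rim; scraper upright (0.06 rad) on the mat, origin within 31 mm of the mat's centre in its x and y, lengthwise within 0.5 rad; all still (all of step 2 and x of scraper in the frame of mat between -0.031 and 0.031 m and y of scraper in the frame of mat between -0.031 and 0.031 m and angle between the x axis of scraper and the x axis of mat, either way round below 0.5 rad and angle between scraper's own z axis and vertical below 0.06 rad and height (world z) of scraper between 0.001 and 0.006 m and linear speed of each of processor, dip_chip, relay, heatsink, inductor, tray, scraper below 0.02 m/s); the robot touches nothing.
It fails at once if the gripper or arm touches the hot preheater (contact force between any of the fingers, the arm and preheater above 1.5 N).
It fails at once if the gripper or arm touches one of the hot parts (contact force between any of the fingers, the arm and processor above 0.3 N or contact force between any of the fingers, the arm and dip_chip above 0.3 N or contact force between any of the fingers, the arm and relay above 0.3 N or contact force between any of the fingers, the arm and heatsink above 0.3 N or contact force between any of the fingers, the arm and inductor above 0.3 N).
It fails at once if a bystander (solder reel, flux syringe, scrap board, tweezers, bottle) is shifted by more than 25 mm (distance of any of solder_reel, flux_syringe, scrap_board, tweezers, alcohol_bottle from where it was at the start of the episode above 0.025 m).
It also fails if it takes over 67 s, if anything falls off the work surface, if the arm or the gripper's body presses on something with over 40 N, if the wrist force passes 120 N, or if a joint passes its speed limit or range.

## Robot

A 7-joint arm with a two-finger parallel gripper is mounted at the origin on the work surface. World frame = base frame: x ahead of the robot, y to its left, z up, the work surface at z = 0. Lengths are in m, angles in rad, forces in N, time in s.
With the tool pointing down it reaches from about 0.4 to 0.875 m from the base axis. Payload 19.3 kg.
Tool frame: the origin (TCP) lies where the fingers leave the gripper's body, on its centre line; the fingertips stand bot.tip_reach ahead of it and the grasp point (between the pads) lies 54 mm ahead of it (bot.tip_reach is the distance from the TCP to the fingertips, in m); z points along the fingers, y is the line along which they close (so a half turn about z gives the same grasp; the last joint's range is limited). The gripper opens to 85 mm and grips with 20 to 120 N. Pads are 22 mm wide; open, the fingers measure 114 mm over their backs; the gripper's body (76 mm by 85 mm) begins 54 mm behind the grasp point. The pads swing forward as they close: fully open they stand 13 mm farther back than shut.
Start: joints at [-1.407, 0.521, -0.036, 1.599, 0.021, 1.021, -0.113], TCP at [0.145, 0.608, 0.304] pointing down, gripper open.
Joint ranges: [-2.91, 2.91], [-0.3, 2.13], [-1.5, 1.42], [0.17, 2.43], [-1.26, 4.41], [0.16, 1.93], [-2.52, 2.52]. Speed limits (rad/s): [1.89, 1.89, 2.39, 2.39, 3.01, 3.01, 3.01].

## Interface

Orientations are given as [roll, pitch, yaw] about the fixed x, y, z axes, in that order (R = Rz(yaw) Ry(pitch) Rx(roll)).
In Python, from workcell import bot gives the robot as it stands. The module is installed in compiled form; this text tells all that it offers.
- The arm moves only by the shell command python3 -m jog 'ROWS' [FORCE]. ROWS is JSON, a list that holds one entry, the list of rows, each a list of 7 numbers: the shift along the tool's x, y, z in mm, then the turn, a rotation vector about the tool's x, y, z in rad, then the opening, from 0 (shut) to 1 (fully open). In form: [[[tx, ty, tz, wx, wy, wz, fingers], ...]]. A call has 1 to 5 rows; each row shifts and turns the commanded pose from where the row before left it, along the tool's axes as they then stand; what a row does not reach is not made up. A row lasts 1/10 s, in which the tool goes at most 50 mm and 8.59 degrees, less where a joint would pass 70% of its speed; a pose out of reach is approached as far as the arm can. A call is refused whole if a number of a shift passes 50 or a number of a turn 0.15, either way. A call with a gripper value outside its range is refused whole. The fingers move at their own pace and stop on an object; FORCE is the grip in N (left out, the last holds). Time passes only in rows, so rows that do not move let the fingers close. It gives the time, the measured TCP pose, the force, the opening and the grip force at its end, in the units of the state.
- bot.observe(): the state, without advancing time (a new reading comes with each control period).
- bot.grab_frame(name): name is "scene" or "top"; returns a dict with "img" (400x640x3 uint8, red, green, blue), "intrinsics" (3x3 intrinsics, pixels), "k1" (the pictures are not rectified: a ray, as slopes to the right and down, at radius r is drawn at 1 + k1 r^2 times it, then the intrinsics apply), "R" (3x3) and "t" (3): a world point X has camera coordinates R X + t. Camera axes: x right, y down, z forward; pixel columns grow to the right and rows downward; lengths in m; the calibration is good to about 2 mm. A picture is of the moment at which its call begins. There is no depth.
- bot.job_done(): hands the job in; it is judged then, once.
Trained networks look in a picture, given as the dict that the camera call returned (one of the last four; its "shot" number tells which), for a name from the list of things; names that differ only in an ending like _2 or _b are one class to them, and where a whole thing is asked for, a point or a joint stands for the part that bears it (a point fixed in the world has none). Each returns a list of dicts, best first, with "conf" (0 to 1); they miss things now and then, are a little off and sometimes report something else, mostly with a low value. They report only what shows in the picture. A call takes as long as a camera call. They do not tell look-alikes from the thing itself.
- bot.trace(query, picture): "region" (400x640 bool, what is visible of it).
- bot.spot_point(query, picture): "xyz" ([x, y, z] in m, in world coordinates, good to about 4 mm: a listed point, or the origin of a listed thing).
The state is a dict: "clock": time; "qpos": joint angles; "qd": joint speeds; "joint_efforts": joint torques, N m; "position": TCP position; "tool_rot": TCP orientation; "force": force on the tool from outside, world axes, zero at the start; "moment": the same for the moment, N m; "grip_width": finger opening in m; "finger_force": force on a finger pad.
Only numpy, scipy, OpenCV 4.12 (cv2) and the standard library are available. Lean on these libraries where they do the work, as an engineer would, in place of code of your own. Each camera call takes 0.05 s, during which the arm holds its last target. There are 200 camera calls.

## Working session

There is one attempt and no reset: what is moved stays moved. The work goes in short steps, Python scripts to look and compute and a shell command to move; the robot and the scene stay as the last step left them, time stands still between calls to the robot, and variables do not carry over. Pictures are saved under pics/ and viewed, at most 10 in all, crops included, and the job is handed in when it is done.

```bash
mkdir -p pics; cat > h.py <<'E'
import numpy as np, cv2
from workcell import bot
def shot(n,fn=None):
    f=bot.grab_frame(n)
    if fn: cv2.imwrite('pics/'+fn,cv2.cvtColor(f['img'],cv2.COLOR_RGB2BGR))
    return f
def proj(f,X):
    c=np.asarray(X)@f['R'].T+f['t']; s=c[...,:2]/c[...,2:]; s=s*(1+f['k1']*(s**2).sum(-1,keepdims=True))
    K=f['intrinsics']; return np.stack([s[...,0]*K[0,0]+K[0,2],s[...,1]*K[1,1]+K[1,2]],-1)
def back(f,uv,z):
    K=f['intrinsics']; d=(np.asarray(uv,float)-[K[0,2],K[1,2]])/[K[0,0],K[1,1]]; s=d.copy()
    for _ in range(20): s=d/(1+f['k1']*(s**2).sum(-1,keepdims=True))
    r=np.concatenate([s,np.ones(s.shape[:-1]+(1,))],-1)@f['R']; o=-f['R'].T@f['t']
    return o+r*((z-o[2])/r[...,2:])
def rect(f,name,z,k=0):
    L=bot.trace(name,f)
    out=[]
    for d in L:
        p=np.argwhere(d['region'])[:,::-1]
        if len(p)<10: continue
        w=back(f,p,z)[:,:2]; r=cv2.minAreaRect((w*1000).astype(np.float32))
        out.append((round(d['conf'],2),len(p),np.round(p.mean(0)),np.round(r[0],1),np.round(r[1],1),round(r[2],1)))
    return out
E
python3 - <<'E'
from h import *
s=bot.observe();print(s['position'],s['tool_rot'],s['clock'],bot.tip_reach)
t=shot('top','top0.png');c=shot('scene','scene0.png')
for f in(t,c):
  print('cam',-f['R'].T@f['t'])
  for n in "preheater open_edge tray mat scraper processor dip_chip relay heatsink inductor solder_reel flux_syringe scrap_board tweezers alcohol_bottle".split():
    print(n,[(round(d['conf'],2),np.round(np.array(d['xyz'])*1000).tolist(),proj(f,d['xyz']).round().tolist()) for d in bot.spot_point(n,f)])
for n,z in dict(tray=.045,mat=.003,scraper=.022,preheater=.07).items(): print(n,rect(t,n,z))
E
```

```text
[0.14477374 0.60773652 0.30332503] [-3.14043004e+00  8.42887035e-05  2.90778926e+00] 0.0 0.0726
cam [0.29940373 0.16563882 1.29805497]
preheater [(0.78, [542.0, 96.0, -0.0], [339.0, 200.0])]
open_edge [(0.88, [539.0, -8.0, 69.0], [383.0, 195.0]), (0.66, [437.0, 478.0, 3.0], [191.0, 244.0])]
tray [(0.63, [527.0, -143.0, 2.0], [432.0, 203.0])]
mat [(0.62, [448.0, 384.0, 3.0], [227.0, 239.0])]
scraper [(0.8, [234.0, 464.0, -0.0], [195.0, 325.0]), (0.77, [233.0, 255.0, 0.0], [279.0, 324.0]), (0.66, [442.0, 387.0, 9.0], [226.0, 241.0])]
processor [(0.67, [538.0, 91.0, 64.0], [343.0, 197.0])]
dip_chip [(0.55, [588.0, 35.0, 71.0], [365.0, 176.0])]
relay [(0.45, [486.0, 132.0, 70.0], [326.0, 217.0])]
heatsink [(0.68, [590.0, 124.0, 68.0], [329.0, 176.0])]
inductor [(0.66, [542.0, -4.0, 72.0], [381.0, 194.0]), (0.53, [497.0, 35.0, 73.0], [366.0, 212.0]), (0.31, [486.0, 128.0, 73.0], [328.0, 217.0])]
solder_reel [(0.83, [407.0, 71.0, 0.0], [351.0, 252.0])]
flux_syringe [(0.58, [727.0, -97.0, -0.0], [409.0, 130.0]), (0.51, [644.0, 308.0, -1.0], [257.0, 164.0]), (0.49, [405.0, 71.0, -1.0], [351.
[... 1400 characters left out ...]
ray([434., 202.]), array([ 525.2, -139.2]), array([121.6, 196.7]), 88.8), (0.16, 225, array([193., 246.]), array([422.8, 460.5]), array([124.3,  16.5]), 16.2)]
mat [(0.63, 1491, array([231., 240.]), array([444.2, 379.7]), array([171.7,  82. ]), 11.2), (0.42, 18, array([191., 242.]), array([427.9, 471.1]), array([114.7,   3.5]), 16.4)]
scraper [(0.7, 557, array([226., 242.]), array([437.9, 384.3]), array([121.5,  32.1]), 14.2), (0.69, 812, array([280., 326.]), array([230.9, 252.7]), array([ 31.8, 150.7]), 89.1), (0.56, 1073, array([195., 325.]), array([238.3, 459.8]), array([ 44.1, 161.2]), 57.5)]
preheater [(0.66, 5490, array([342., 196.]), array([541.8,  92.4]), array([180.3, 203.9]), 0.5)]
```

View pics/top0.png

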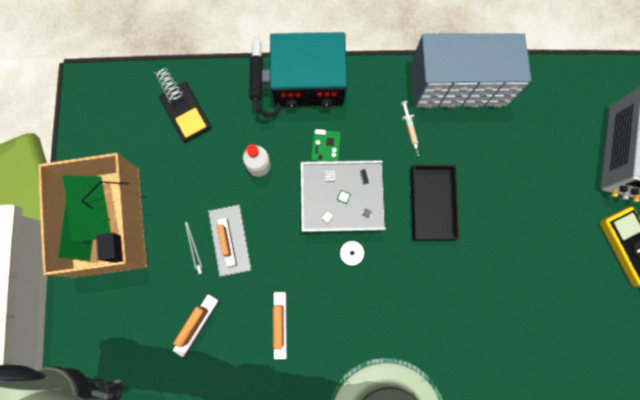

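View pics/scene0.png

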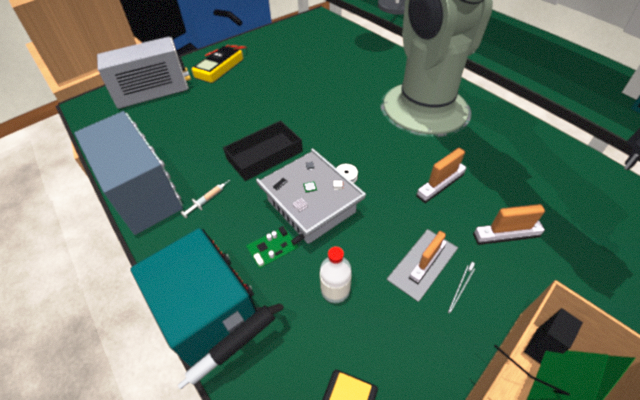

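The top view shows three scrapers: (226,241) on the mat, about 121 mm long; (280,325), about 151 mm; and (195,325), about 161 mm. The one on the mat fits, being the smallest, 120 mm long and standing on the mat. The tray is at (434,202), the plate at (342,196) and the parts at (344,197), (364,177), (327,217), (330,175) and (367,213). I'll check the scraper in one enlarged crop and start travelling.

```bash
python3 - <<'E'
import cv2
a=cv2.imread('pics/top0.png')[190:370,150:310]
cv2.imwrite('pics/crop_scr.png',cv2.resize(a,None,fx=3.2,fy=3.2,interpolation=cv2.INTER_CUBIC))
E
python3 -m jog '[[[-33,-31,0,0,0,-0.117,1],[-33,-31,0,0,0,-0.117,1],[-33,-31,0,0,0,0,1],[-33,-31,0,0,0,0,1],[-33,-31,0,0,0,0,1]]]' 30
python3 -m jog '[[[-33,-31,0,0,0,0,1],[-33,-31,0,0,0,0,1],[-33,-31,0,0,0,0,1],[-33,-31,0,0,0,0,1],[-33,-31,0,0,0,0,1]]]'
```

```text
clock: 2.3
position: [0.299, 0.4412, 0.3041]
tool_rot: [3.141, 0.0, -3.141]
force: [0.7, 0.7, 1.0]
grip_width: 0.0858
finger_force: 0.0
clock: 2.8
position: [0.4641, 0.2861, 0.3041]
tool_rot: [3.141, 0.0, -3.141]
force: [0.2, 0.5, -0.2]
grip_width: 0.0857
finger_force: 0.0
```

View pics/crop_scr.png

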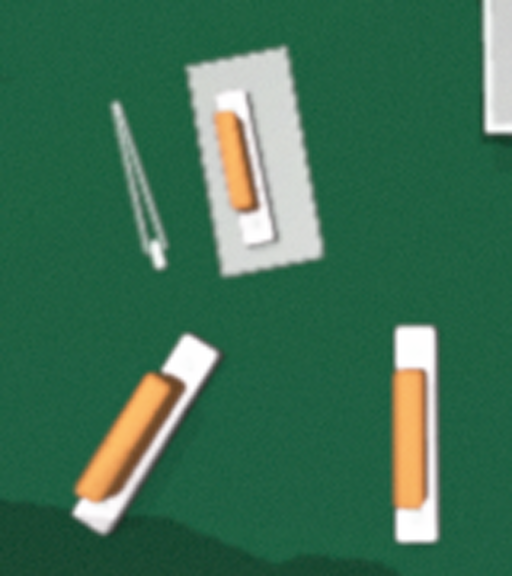

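The crop confirms it: the scraper on the mat (crop 245,165) is clearly the smallest of the three. Next I move to the tray's far wall.

```bash

python3 -m jog '[[[-6,-48,0,0,0,0,1],[-6,-48,0,0,0,0,1],[-6,-48,0,0,0,0,1],[-6,-48,0,0,0,0,1],[-6,-48,0,0,0,0,1]]]' >/dev/null
python3 -m jog '[[[-6,-48,0,0,0,0,1],[-6,-48,0,0,0,0,1],[-6,-48,0,0,0,0,1],[-6,-48,0,0,0,0,1],[-6,-48,0,0,0,0,1]]]'
python3 - <<'E'
from h import *
c=shot('scene'); t=shot('top')
for f,n in((c,'scene'),(t,'top')):
  print(n,[(round(d['conf'],2),np.round(np.array(d['xyz'])*1000,1).tolist()) for q in('preheater','tray','open_edge') for d in bot.spot_point(q,f)[:1]], rect(f,'tray',.045)[:1])
E
```

```text
clock: 3.8
position: [0.523, -0.1944, 0.3041]
tool_rot: [-3.142, 0.001, -3.141]
force: [1.3, 1.5, -0.2]
grip_width: 0.0854
finger_force: 0.0
scene [(0.81, [538.7, 91.9, -1.7]), (0.9, [525.8, -144.2, 2.3]), (0.79, [538.1, -5.4, 65.7])] [(0.97, 2793, array([262., 149.]), array([ 536.3, -122.5]), array([157.7, 207.8]), 88.4)]
top [(0.86, [542.4, 96.7, 1.8]), (0.75, [526.4, -142.6, 0.0]), (0.98, [542.3, -4.3, 72.7])] [(0.59, 3591, array([434., 203.]), array([ 523., -139.]), array([122.4, 195.9]), 88.8)]
```

```bash

python3 -m jog '[[[-1,-1,43,0,0,0,1],[0,0,43,0,0,0,1],[0,0,43,0,0,0,1],[0,0,43,0,0,0,1],[0,0,39,0,0,0,1]]]'
python3 -m jog '[[[0,0,0,0,0,0,0],[0,0,0,0,0,0,0],[0,0,0,0,0,0,0],[0,0,0,0,0,0,0],[0,0,0,0,0,0,0]]]' 30
python3 -m jog '[[[0,0,0,0,0,0,0],[0,0,0,0,0,0,0],[0,0,0,0,0,0,0],[0,0,0,0,0,0,0],[0,0,0,0,0,0,0]]]' 30
```

```text
clock: 4.8
position: [0.524, -0.1926, 0.0912]
tool_rot: [3.141, 0.0, -3.14]
force: [1.1, 0.1, 1.0]
grip_width: 0.0852
finger_force: 0.0
clock: 5.3
position: [0.5247, -0.1935, 0.0944]
tool_rot: [-3.141, 0.002, -3.141]
force: [-0.9, -0.3, -0.3]
grip_width: 0.0122
finger_force: 0.0
clock: 5.8
position: [0.5248, -0.1936, 0.0941]
tool_rot: [-3.141, 0.002, 3.141]
force: [-0.5, 0.5, 14.5]
grip_width: 0.0036
finger_force: 30.0
```

```bash

python3 -m jog '[[[-2,10,-1,0,0,0,0],[-2,12,0,0,0,0,0],[-2,12,0,0,0,0,0],[-2,12,0,0,0,0,0],[-2,12,0,0,0,0,0]]]'
python3 -m jog '[[[-2,10,0,0,0,0,0],[-2,10,0,0,0,0,0],[0,6,0,0,0,0,0],[0,5,0,0,0,0,0],[0,4,0,0,0,0,0]]]'
python3 - <<'E'
from h import *
c=shot('scene'); t=shot('top')
for f,n in((c,'scene'),(t,'top')):
  print(n,[(round(d['conf'],2),np.round(np.array(d['xyz'])*1000,1).tolist()) for q in('preheater','tray','open_edge') for d in bot.spot_point(q,f)[:1]], rect(f,'tray',.045)[:1])
E
```

```text
clock: 6.3
position: [0.5343, -0.1344, 0.0941]
tool_rot: [-3.141, 0.0, -3.141]
force: [0.3, -4.5, 5.9]
grip_width: 0.0032
finger_force: 30.4
clock: 6.8
position: [0.5382, -0.1006, 0.0942]
tool_rot: [-3.14, 0.001, -3.141]
force: [3.0, -29.1, 0.9]
grip_width: 0.0035
finger_force: 30.1
scene [(0.65, [538.5, 91.4, 0.1]), (0.92, [537.4, -49.8, 2.8]), (0.72, [538.5, -6.8, 65.6])] [(0.72, 1575, array([268., 167.]), array([548.8, -35.1]), array([207.7, 141.4]), 3.0)]
top [(0.88, [543.1, 95.2, 1.2]), (0.7, [540.4, -45.5, 0.1]), (0.73, [541.4, -5.2, 70.9])] [(0.9, 2038, array([396., 197.]), array([535.1, -45.8]), array([ 89.3, 206.4]), 82.4)]
```

Contact made (-29 N), and the tray is home. I'll release, lift, and check the tray and the scraper handle.

```bash

python3 -m jog '[[[0,-2,0,0,0,0,0],[0,0,0,0,0,0,0.7],[0,0,0,0,0,0,0.7],[0,0,0,0,0,0,0.7],[0,0,0,0,0,0,0.7]]]'
python3 -m jog '[[[0,0,-30,0,0,0,0.7],[0,0,-45,0,0,0,0.7],[0,0,-45,0,0,0,0.7],[0,0,-45,0,0,0,0.7],[0,0,-45,0,0,0,0.7]]]'
python3 - <<'E'
from h import *
c=shot('scene'); t=shot('top','top1.png')
for f,n in((c,'scene'),(t,'top')):
  print(n,[(round(d['conf'],2),np.round(np.array(d['xyz'])*1000,1).tolist()) for q in('preheater','tray','open_edge','scraper','mat') for d in bot.spot_point(q,f)[:1+2*(q=='scraper')]], rect(f,'tray',.045)[:1],rect(f,'mat',.003)[:1])
  h=cv2.cvtColor(f['img'],cv2.COLOR_RGB2HSV); m=((h[...,0]>5)&(h[...,0]<22)&(h[...,1]>110)&(h[...,2]>90)).astype(np.uint8)
  r=bot.trace('scraper',f)
  for d in r:
    p=np.argwhere(d['region']&(m>0))[:,::-1]
    if len(p)<5: continue
    R=cv2.minAreaRect((back(f,p,.079)[:,:2]*1000).astype(np.float32)); print('handle',p.mean(0).round(),R)
E
```

```text
clock: 7.8
position: [0.538, -0.1021, 0.0938]
tool_rot: [3.142, -0.0, -3.141]
force: [0.8, 0.1, -0.2]
grip_width: 0.0592
finger_force: 0.0
clock: 8.3
position: [0.5376, -0.1023, 0.3059]
tool_rot: [3.142, 0.0, -3.142]
force: [0.9, 0.9, -0.4]
grip_width: 0.0598
finger_force: 0.0
scene [(0.72, [539.2, -50.2, 1.2]), (0.6, [538.1, -46.3, 1.4]), (0.97, [537.5, -6.1, 68.7]), (0.85, [441.9, 384.7, 2.6]), (0.79, [235.7, 253.6, 0.4]), (0.62, [237.0, 457.0, -6.2]), (0.63, [445.8, 378.1, 2.9])] [(0.74, 1736, array([269., 166.]), array([548.4, -30.2]), array([145.8, 204.7]), 90.0)] [(0.97, 1805, array([420., 267.]), array([449.1, 381. ]), array([173.8,  81.5]), 9.8)]
handle [431. 250.] ((457.23651123046875, 391.13177490234375), (99.16259002685547, 18.911197662353516), 11.648059844970703)
handle [445. 167.] ((244.14404296875, 257.0235595703125), (48.37902069091797, 154.25692749023438), 89.90142822265625)
handle [517. 218.] ((247.33071899414062, 461.2660217285156), (60.25986862182617, 140.94366455078125), 57.81737518310547)
top [(0.81, [541.8, 95.1, 1.8]), (0.6, [540.4, -47.8, -0.0]), (0.76, [541.6, -7.8, 66.7]), (0.8, [440.5, 383.8, 6.8]), (0.59, [235.1, 254.8, -5.1]), (0.31, [587.1, 37.4, 72.3]), (0.76, [446.0, 383.6, 0.6])] [(0.57, 2822, array([400., 200.]), array([535.3, -48.5]), array([113.4, 196.5]), 88.5)] [(0.84, 1408, array([231., 239.]), array([444.7, 379.6]), array([170.4,  79.8]), 10.0)]
handle [223. 240.] ((436.684326171875, 380.6727294921875), (74.97315216064453, 17.336931228637695), 11.710692405700684)
handle [278. 327.] ((230.3360137939453, 253.44366455078125), (21.0178165435791, 95.9558334350586), 89.1800765991211)
handle [190. 326.] ((235.77928161621094, 457.8475341796875), (28.212182998657227, 103.95640563964844), 56.99059295654297)
```

View pics/top1.png

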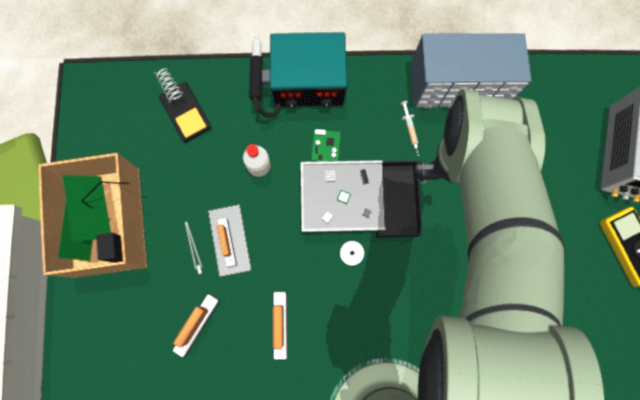

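The tray is home and square at (400,200), and all five parts are still on the plate. On to the scraper.

```bash

python3 -m jog '[[[10,48,0,0,0,0,0.7],[10,48,0,0,0,0,0.7],[10,48,0,0,0,0,0.7],[10,49,0,0,0,0,0.7],[10,49,0,0,0,0,0.7]]]' >/dev/null
python3 -m jog '[[[9,49,0,0,0,0,0.7],[10,49,0,0,0,0,0.7],[9,49,0,0,0,0,0.7],[9,48,0,0,0,0,0.7],[9,48,0,0,0,0,0.7]]]'
python3 -m jog '[[[0,0,30,0,0,-0.102,0.7],[0,0,30,0,0,-0.102,0.7],[0,0,40,0,0,0,0.7],[0,0,0,0,0,0,0.7]]]'
```

```text
clock: 10.2
position: [0.4412, 0.3845, 0.304]
tool_rot: [3.141, 0.0, -3.141]
force: [0.6, -0.9, -0.1]
grip_width: 0.0597
finger_force: 0.0
clock: 10.6
position: [0.4404, 0.3812, 0.1999]
tool_rot: [-3.138, -0.006, -2.937]
force: [0.2, -0.5, 1.1]
grip_width: 0.0598
finger_force: 0.0
```

```bash

python3 -m jog '[[[0,1,30,0,0,0,0.7],[0,0,30,0,0,0,0.7],[0,0,31,0,0,0,0.7],[0,0,0,0,0,0,0.7],[0,0,0,0,0,0,0]]]' 60
python3 -m jog '[[[0,0,0,0,0,0,0],[0,0,0,0,0,0,0],[0,0,0,0,0,0,0],[0,0,0,0,0,0,0],[0,0,0,0,0,0,0]]]' 60
python3 -m jog '[[[0,0,0,0,0,0,0],[0,0,0,0,0,0,0]]]' 60
```

```text
clock: 11.1
position: [0.4423, 0.3839, 0.1145]
tool_rot: [3.141, 0.001, -2.938]
force: [0.3, -0.5, 0.4]
grip_width: 0.0465
finger_force: 0.0
clock: 11.6
position: [0.4424, 0.3841, 0.1148]
tool_rot: [3.14, 0.002, -2.938]
force: [-1.4, -1.7, 13.0]
grip_width: 0.0156
finger_force: 58.2
clock: 11.8
position: [0.4424, 0.3841, 0.1147]
tool_rot: [3.14, 0.002, -2.938]
force: [-0.7, -1.8, 13.5]
grip_width: 0.0153
finger_force: 58.2
```

```bash

python3 -m jog '[[[0,0,-30,0,0,0,0],[0,0,-45,0,0,0,0],[0,0,-45,0,0,0,0],[0,0,-25,0,0,0.102,0],[0,0,0,0,0,0.102,0]]]'
python3 -m jog '[[[-20,-42,0,0,0,0,0],[-20,-42,0,0,0,0,0],[-20,-42,0,0,0,0,0],[-20,-42,0,0,0,0,0],[-18,-42,0,0,0,0,0]]]'
python3 -m jog '[[[0,0,0,0,0,0,0]]]'
python3 - <<'E'
from h import *
t=shot('top','top2.png');c=shot('scene','scene2.png')
s=bot.observe();print(s['position'],s['tool_rot'],s['force'])
z=s['position'][2]-.1117
print('z under',z)
for f in(t,c):
  print([(round(d['conf'],2),np.round(np.array(d['xyz'])*1000,1).tolist()) for q in('scraper','open_edge','preheater') for d in bot.spot_point(q,f)[:3]])
f=t
print(rect(f,'scraper',z+.022),rect(f,'preheater',.078)[:1])
E
```

```text
clock: 12.3
position: [0.4428, 0.3843, 0.2628]
tool_rot: [3.136, 0.004, 3.137]
force: [0.1, 0.2, -1.8]
grip_width: 0.0152
finger_force: 59.4
clock: 12.8
position: [0.5404, 0.1718, 0.259]
tool_rot: [3.141, 0.001, -3.141]
force: [1.2, 0.8, -2.6]
grip_width: 0.0153
finger_force: 59.5
clock: 12.9
position: [0.5419, 0.167, 0.259]
tool_rot: [-3.14, 0.002, 3.134]
force: [-0.2, -0.1, -1.9]
grip_width: 0.015
finger_force: 59.5
[0.54003827 0.17263181 0.25868604] [3.14115590e+00 6.66584060e-04 3.13946045e+00] [-0.90708679 -0.09962975 -2.43370165]
z under 0.1469860413539427
[(0.75, [236.8, 462.7, 2.1]), (0.69, [234.4, 257.7, -1.8]), (0.9, [540.8, -5.2, 70.6])]
[(0.88, [235.3, 459.6, -6.8]), (0.68, [538.2, 169.4, 147.7]), (0.63, [234.5, 252.4, 5.1]), (0.84, [540.4, -5.2, 66.2]), (0.66, [539.0, 90.1, -0.4])]
[(0.81, 1058, array([195., 325.]), array([245.1, 425.5]), array([ 38.2, 142.6]), 57.9), (0.7, 857, array([280., 326.]), array([238.8, 242.6]), array([ 28. , 137.6]), 89.1), (0.63, 674, array([256., 160.]), array([606.6, 291.8]), array([78.2, 56. ]), 25.8)] [(0.93, 347, array([351., 189.]), array([532.5,  90.8]), array([ 69.4, 250.3]), 38.1)]
```

View pics/scene2.png

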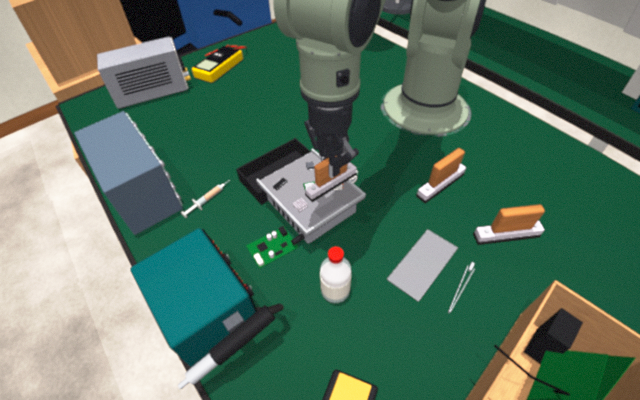

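Scene view: the scraper is held level at (330,182) over the rear strip of the plate, and the mat at (424,265) is empty. Lowering until it just touches.

```bash

python3 -m jog '[[[0,1,25,0,0,0,0],[0,0,25,0,0,0,0],[0,0,18,0,0,0,0],[0,0,5,0,0,0,0],[0,0,0,0,0,0,0]]]'
python3 -m jog '[[[0,0,2,0,0,0,0],[0,0,0,0,0,0,0]]]'
python3 -m jog '[[[0,0,1,0,0,0,0],[0,0,0,0,0,0,0]]]'
```

```text
clock: 13.9
position: [0.5396, 0.1746, 0.1846]
tool_rot: [-3.141, -0.001, -3.141]
force: [0.1, 0.9, -1.7]
grip_width: 0.0153
finger_force: 59.4
clock: 14.1
position: [0.5401, 0.1747, 0.1836]
tool_rot: [3.141, 0.001, -3.141]
force: [-0.1, -0.1, -2.3]
grip_width: 0.0154
finger_force: 59.4
clock: 14.3
position: [0.5399, 0.1746, 0.1822]
tool_rot: [3.141, 0.0, -3.141]
force: [0.6, -0.1, -2.5]
grip_width: 0.0154
finger_force: 59.4
```

```bash

python3 -m jog '[[[0,0,1,0,0,0,0],[0,0,0,0,0,0,0]]]'
python3 -m jog '[[[0,-8,0,0,0,0,0],[0,-10,0,0,0,0,0],[0,-10,0,0,0,0,0],[0,-10,0,0,0,0,0],[0,-10,0,0,0,0,0]]]'
```

```text
clock: 14.5
position: [0.5399, 0.1746, 0.1818]
tool_rot: [3.141, 0.001, -3.141]
force: [-4.7, -0.6, 13.3]
grip_width: 0.0155
finger_force: 61.7
clock: 15.0
position: [0.5405, 0.1273, 0.1818]
tool_rot: [3.14, 0.002, -3.141]
force: [0.0, 5.2, 8.1]
grip_width: 0.0151
finger_force: 60.8
```

```bash

python3 -m jog '[[[0,-10,0,0,0,0,0],[0,-10,0,0,0,0,0],[0,-10,0,0,0,0,0],[0,-10,0,0,0,0,0],[0,-10,0,0,0,0,0]]]'
python3 -m jog '[[[0,-10,0,0,0,0,0],[0,-10,0,0,0,0,0],[0,-10,0,0,0,0,0],[0,-10,0,0,0,0,0],[0,-10,0,0,0,0,0]]]'
python3 -m jog '[[[0,-10,0,0,0,0,0],[0,-10,0,0,0,0,0],[0,-10,0,0,0,0,0],[0,-8,0,0,0,0,0],[0,-5,0,0,0,0,0]]]'
python3 -m jog '[[[0,0,0,0,0,0,0],[0,0,-30,0,0,0,0],[0,0,-40,0,0,0,0],[0,45,-40,0,0,0,0],[0,45,0,0,0,0,0]]]'
python3 - <<'E'
from h import *
t=shot('top');c=shot('scene')
cv2.imwrite('pics/after1.png',cv2.cvtColor(np.hstack([cv2.resize(f['img'][a:a+130,b:b+130],(400,400),interpolation=cv2.INTER_CUBIC) for f,a,b in((t,130,300),(c,110,230))]),cv2.COLOR_RGB2BGR))
E
```

```text
clock: 15.5
position: [0.5405, 0.0773, 0.1818]
tool_rot: [3.14, 0.002, -3.141]
force: [-0.2, 5.4, 8.6]
grip_width: 0.0151
finger_force: 60.8
clock: 16.0
position: [0.5406, 0.0273, 0.1818]
tool_rot: [3.14, 0.002, -3.141]
force: [1.7, 7.2, 9.1]
grip_width: 0.015
finger_force: 60.9
clock: 16.5
position: [0.5405, -0.0164, 0.1817]
tool_rot: [3.141, 0.002, -3.142]
force: [0.4, 5.3, 7.8]
grip_width: 0.0153
finger_force: 60.6
clock: 17.0
position: [0.5413, 0.0654, 0.2886]
tool_rot: [3.141, 0.007, 3.138]
force: [1.9, 1.2, -3.0]
grip_width: 0.0153
finger_force: 59.5
```

View pics/after1.png

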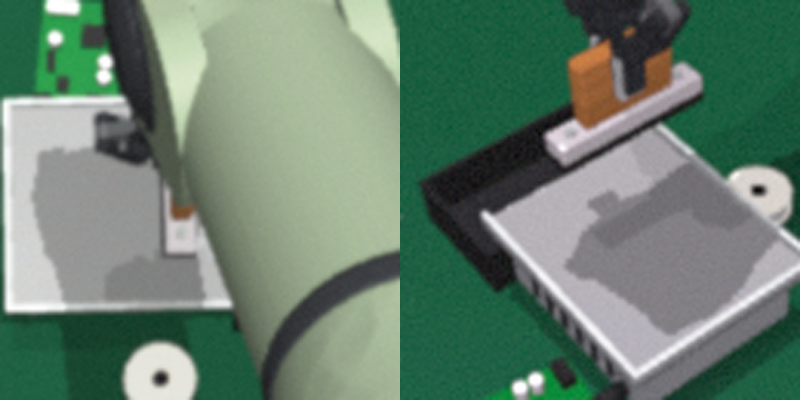

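The plate looks swept clean in both views. I'll carry the scraper back towards the mat and look into the tray with the arm clear.

```bash

python3 -m jog '[[[14,45,0,0,0,0,0],[14,45,0,0,0,0,0],[14,45,0,0,0,0,0],[14,46,0,0,0,0,0],[14,46,0,0,0,0,0]]]' >/dev/null
python3 -m jog '[[[14,46,0,0,0,0,0],[14,46,0,0,0,-0.102,0],[0,0,0,0,0,-0.102,0],[0,0,0,0,0,0,0]]]'
python3 - <<'E'
from h import *
t=shot('top');c=shot('scene')
cv2.imwrite('pics/after2.png',cv2.cvtColor(np.hstack([cv2.resize(f['img'][a:a+130,b:b+130],(400,400),interpolation=cv2.INTER_CUBIC) for f,a,b in((t,130,300),(c,110,230))]),cv2.COLOR_RGB2BGR))
for f in(t,c):
  for q in('processor','dip_chip','relay','heatsink','inductor','tray','open_edge'): print(q,[(round(d['conf'],2),np.round(np.array(d['xyz'])*1000).tolist()) for d in bot.spot_point(q,f)[:2]])
E
```

```text
clock: 18.0
position: [0.4411, 0.3856, 0.2836]
tool_rot: [-3.141, -0.001, -2.933]
force: [0.8, -0.9, -2.9]
grip_width: 0.0149
finger_force: 59.8
processor [(0.61, [550.0, -44.0, 6.0])]
dip_chip [(0.42, [589.0, -38.0, 9.0])]
relay []
heatsink [(0.5, [582.0, -32.0, 18.0])]
inductor [(0.53, [504.0, -38.0, 16.0])]
tray [(0.86, [539.0, -47.0, 1.0])]
open_edge [(0.78, [543.0, -7.0, 71.0]), (0.44, [543.0, 98.0, 1.0])]
processor []
dip_chip []
relay [(0.5, [537.0, -46.0, 2.0])]
heatsink []
inductor []
tray [(0.61, [538.0, -49.0, 2.0]), (0.55, [726.0, -96.0, 1.0])]
open_edge [(0.66, [540.0, -7.0, 69.0]), (0.66, [641.0, 302.0, 2.0])]
```

View pics/after2.png

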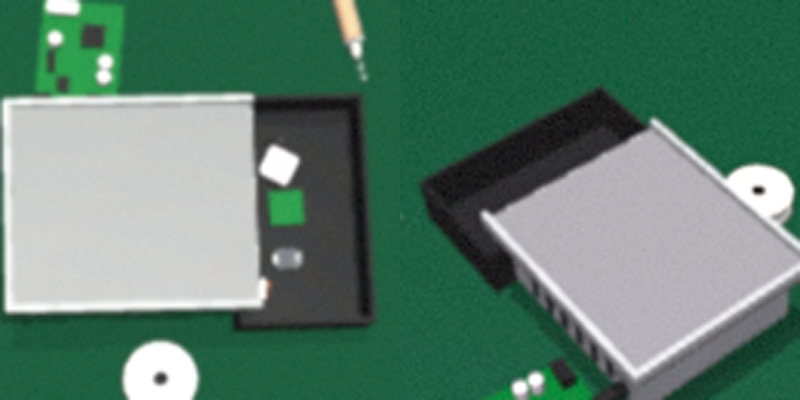

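Top view: in the tray I see the heatsink (280,165), the processor upside down (286,207), the inductor (287,258) and a corner of the relay at the plate edge (263,288). The dip chip doesn't stand out against the black tray, so I'll enhance the contrast.

```bash

python3 - <<'E'
from h import *
t=shot('top')
for z in(.004,.02,.045): print(z,back(t,[[385.5,223.6]],z).round(3))
a=t['img'][155:245,370:430].astype(float)
a=np.clip(a*2.6-40,0,255).astype(np.uint8)
b=shot('scene')['img'][130:215,220:320].astype(float); b=np.clip(b*3-40,0,255).astype(np.uint8)
im=np.hstack([cv2.resize(a,(400,600),interpolation=cv2.INTER_CUBIC),cv2.resize(b,(400,600),interpolation=cv2.INTER_CUBIC)])
cv2.imwrite('pics/tray.png',im[...,::-1])
E
```

```text
0.004 [[ 0.477 -0.02   0.004]]
0.02 [[ 0.475 -0.018  0.02 ]]
0.045 [[ 0.471 -0.014  0.045]]
```

View pics/tray.png

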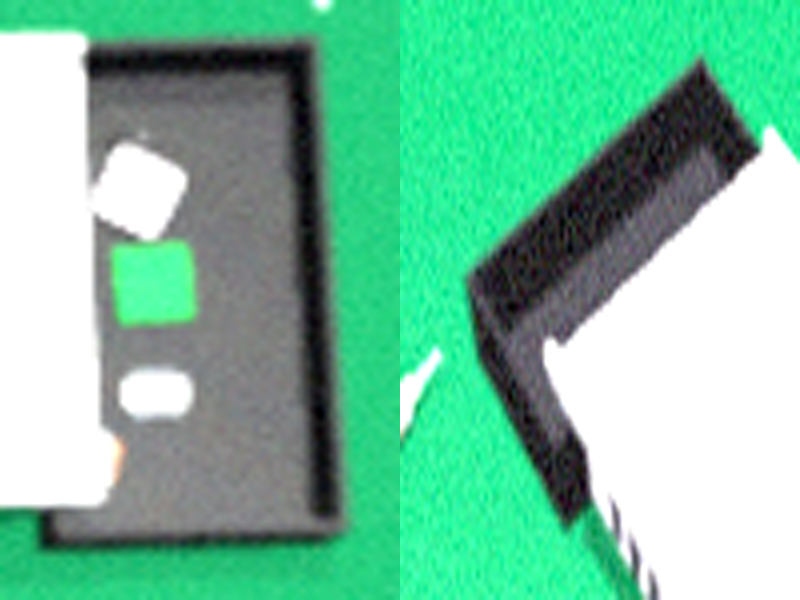

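```bash

python3 - <<'E'
from h import *
t=shot('top')
for q in('dip_chip','relay','heatsink'): print(q,rect(t,q,.01))
E
python3 -m jog '[[[0,-2,40,0,0,0,0],[0,-2,40,0,0,0,0],[0,0,40,0,0,0,0],[0,0,30,0,0,0,0],[0,0,13,0,0,0,0]]]'
python3 -m jog '[[[0,0,2,0,0,0,0],[0,0,0,0,0,0,0]]]'
```

```text
dip_chip []
relay []
heatsink [(0.53, 84, array([390., 183.]), array([580.5, -37. ]), array([23.1, 25.1]), 61.4)]
clock: 19.6
position: [0.4417, 0.3803, 0.1185]
tool_rot: [-3.14, -0.003, -2.937]
force: [0.3, -0.2, -1.7]
grip_width: 0.0152
finger_force: 59.7
clock: 19.8
position: [0.4429, 0.3813, 0.12]
tool_rot: [3.141, 0.001, -2.937]
force: [-0.1, 0.5, -2.7]
grip_width: 0.0155
finger_force: 59.7
```

```bash

python3 -m jog '[[[0,0,2,0,0,0,0],[0,0,0,0,0,0,0]]]'|sed -n '2p;4p'
python3 -m jog '[[[0,0,1,0,0,0,0],[0,0,0,0,0,0,0]]]'|sed -n '2p;4p'
```

```text
position: [0.4429, 0.3813, 0.1182]
force: [-0.2, 0.1, -0.9]
position: [0.4426, 0.3811, 0.1165]
force: [1.1, 0.1, -2.1]
```

```bash

python3 -m jog '[[[0,0,1,0,0,0,0],[0,0,0,0,0,0,0]]]'|sed -n '2p;4p'
python3 -m jog '[[[0,0,1,0,0,0,0],[0,0,0,0,0,0,0]]]'|sed -n '2p;4p'
```

```text
position: [0.4425, 0.381, 0.1151]
force: [-0.3, -1.1, -1.2]
position: [0.4424, 0.3811, 0.1148]
force: [-4.2, -2.2, 13.3]
```

```bash

python3 -m jog '[[[0,0,-0.5,0,0,0,0.6],[0,0,0,0,0,0,0.6],[0,0,0,0,0,0,0.6],[0,0,0,0,0,0,0.6],[0,0,0,0,0,0,0.6]]]'
python3 -m jog '[[[0,0,-20,0,0,0,0.6],[0,0,-45,0,0,0,0.6],[0,0,-45,0,0,0,0.6],[0,0,-45,0,0,0,0.6],[0,0,-30,0,0,0,0.6]]]'
python3 -m jog '[[[0,40,0,0,0,0,0.6],[0,45,0,0,0,0,0.6],[0,45,0,0,0,0,0.6],[0,0,0,0,0,0,0.6],[0,0,0,0,0,0,0.6]]]'
python3 - <<'E'
from h import *
t=shot('top');c=shot('scene')
for f in(t,c): print([(q,round(d['conf'],2),np.round(np.array(d['xyz'])*1000).tolist()) for q in('scraper','mat','tray','dip_chip','relay') for d in bot.spot_point(q,f)[:3]])
a=t['img'][160:240,375:425]
im=np.hstack([cv2.resize(np.clip(a*1.5,0,255).astype(np.uint8),(375,600),interpolation=cv2.INTER_CUBIC),cv2.resize(c['img'][130:330,200:340+0*1][:,:],(0,0),fx=3,fy=3)])
cv2.imwrite('pics/end.png',np.hstack([im[:,:375],cv2.resize(c['img'][140:340,350:490],(420,600))])[...,::-1])
E
```

```text
clock: 21.1
position: [0.4425, 0.381, 0.1145]
tool_rot: [-3.142, -0.0, -2.937]
force: [0.1, -0.2, 0.7]
grip_width: 0.051
finger_force: 0.0
clock: 21.6
position: [0.4428, 0.3812, 0.3029]
tool_rot: [3.14, 0.002, -2.938]
force: [-0.0, 0.6, 0.2]
grip_width: 0.0517
finger_force: 0.0
clock: 22.1
position: [0.4155, 0.509, 0.299]
tool_rot: [-3.141, -0.001, -2.936]
force: [0.6, -0.8, -0.3]
grip_width: 0.0513
finger_force: 0.0
[('scraper', 0.71, [443.0, 384.0, 4.0]), ('scraper', 0.68, [232.0, 255.0, -2.0]), ('mat', 0.9, [443.0, 381.0, 0.0]), ('mat', 0.43, [588.0, -40.0, 10.0]), ('mat', 0.19, [678.0, 132.0, 1.0]), ('tray', 0.61, [538.0, -48.0, 0.0]), ('dip_chip', 0.53, [588.0, -41.0, 14.0]), ('dip_chip', 0.5, [440.0, 384.0, 6.0]), ('dip_chip', 0.5, [437.0, 478.0, 2.0]), ('relay', 0.59, [678.0, 131.0, 0.0])]
[('scraper', 0.92, [442.0, 380.0, 3.0]), ('scraper', 0.84, [236.0, 459.0, -1.0]), ('scraper', 0.76, [237.0, 251.0, 6.0]), ('mat', 0.66, [442.0, 380.0, 2.0]), ('mat', 0.59, [444.0, 379.0, 4.0]), ('tray', 0.57, [541.0, -49.0, 3.0])]
```

View pics/end.png

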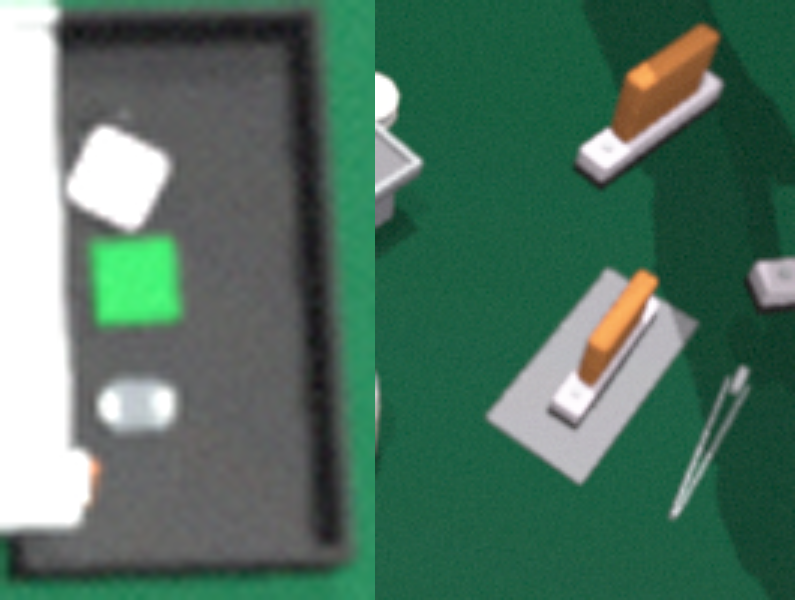

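The scraper stands upright in the centre of the mat. The chip is reported at (588,-40) mm, 10–14 mm up and under the heatsink, and a leg tip shows beside it at (122,115). The plate is bare, so I'm handing in.

```bash
python3 -c "
from workcell import bot
print(bot.job_done())"
```

```text
the job is handed in; nothing more can be done
None
```

I handed the job in at about 22 s, with no verdict returned: the tray is square against the preheater, the plate is scraped bare and the scraper is upright on its mat; four parts show in the tray, and the dip chip is inferred to lie under the heatsink, where the detector placed it.

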